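# Close the airtight food tub and snap its vent cap home

### The job

Close the food tub: press the loose blue lid down over the tub's rim until it snaps home and sits level, and only then press the small orange cap over the white stud on top of the lid until it clicks fully home. Keep pressing the cap down firmly after the click, and finish while still holding it pressed down with the gripper touching it. Leave the other things on the stove where they are.

Things in the scene. Friction and masses are not known exactly. Their poses are not given: they have to be found in the camera images.
- tub_rim (a point): centre of the mouth of the clear round tub, at rim height, z up. The tub stands loose on the stove, 60 mm tall, 0.5 kg, neck 96 mm across, tapered to 91 mm at the rim as a lead-in. Four sprung grey nubs on the neck, 8 mm below the rim: the lid's skirt snaps over them with a push of about 11 N straight down and then stays.
- lid_grip (a point): mid-grip on the blue lid's axis, 42 mm above its bottom edge, z up. Lid loose, open side down, 0.13 kg: plate 110 mm across with its top 22 mm below this point, skirt 16 mm deep under it (98 mm clear inside); in the middle an upright turret 30 mm across, 28 mm tall, to grip from above. Its stud ends 24 mm above this point. Fully home, this point is 26 mm above tub_rim, same axis.
- stud_base (a point): centre of the turret's flat top, 6 mm above lid_grip, where the white stud begins; z up. Stud 16 mm across, 18 mm tall, tapered tip, with four sprung grey nubs 2.5 mm proud, 8.6 mm above this point. The cap snaps over them with about 8 N straight down: the force grows, drops (the click), then rises steeply as the cap meets the turret; 20 N does no harm.
- cap_center (a point): centre of the orange cap, half-way up, z up. The cap stands loose on the stove, open end down: round, ribbed, 29 mm across (30.5 over the ribs, which are only for looks), 28 mm tall, 30 g, 18 mm clear inside at its open end, top closed. Fully home, its bottom edge meets the turret and this point is 14 mm above stud_base, same axis.
- lid: the blue lid as a whole, with the turret and stud; origin at the centre of its bottom edge, z up
- cap: the orange cap as a whole; origin at the centre of its bottom edge, z up
- tin: bystander: green tin with a pictured side, 75 mm across, 58 mm tall; origin at the centre of its underside
- dish: bystander: low orange scalloped dish, 100 mm across, 31 mm tall; origin at the centre of its underside
- glass_bowl: bystander: small glass bowl, 96 mm across, 43 mm tall; origin at the centre of its underside
- salt: bystander: grey salt shaker, 44 mm across, 90 mm tall; origin at the centre of its underside
- spice: bystander: spice jar with green lid, 46 mm across, 106 mm tall; origin at the centre of its underside
Mind the look-alikes: they are no part of the job. Of the things shaped like the cap, the orange one is meant.

How it is judged:
On the way, in this order (a step that is already met when the one before it is completed fails the run):
1. the lid is pressed fully home and level on the tub's rim, before the cap goes on (z of lid_grip in the frame of tub_rim between 0.0235 and 0.0278 m and horizontal distance between lid_grip and tub_rim below 0.005 m and angle between the z axis of lid_grip and the z axis of tub_rim, either way round below 0.05 rad and distance between cap_center and stud_base above 0.04 m), for 0.2 s.
2. the cap has snapped fully home on the stud and is kept pressed down for a second after the click (z of cap_center in the frame of stud_base below 0.0158 m and horizontal distance between cap_center and stud_base below 0.004 m and contact force between cap and lid above 3 N and contact force between the fingers and cap above 1 N), for 1 s.
At the end, for the whole second after the job is handed in: The lid is home on the upright tub (1.8 mm of depth, 5 mm of centre, 0.05 rad of level), the cap is home on the stud (1.8 mm of depth, 4 mm of centre), and the gripper touches the cap and still presses it onto the lid with over 3 N (all of step 2 and z of lid_grip in the frame of tub_rim between 0.0235 and 0.0278 m and horizontal distance between lid_grip and tub_rim below 0.005 m and angle between the z axis of lid_grip and the z axis of tub_rim, either way round below 0.05 rad and z of cap_center in the frame of stud_base above 0.011 m and angle between the z axis of cap_center and the z axis of stud_base, either way round below 0.12 rad and angle between tub_rim's own z axis and vertical below 0.06 rad and height (world z) of tub_rim between 0.055 and 0.064 m); the arm keeps its last pose, push and grip.
It fails at once if a bystander (tin, dish, glass bowl, salt shaker or spice jar) is moved by more than 3 cm (distance of any of tin, dish, glass_bowl, salt, spice from where it was at the start of the episode above 0.03 m).
It also fails if it takes over 61 s, if anything falls off the work surface, if the arm or the gripper's body presses on something with over 40 N, if the wrist force passes 120 N, or if a joint passes its speed limit or range.

### The arm

A 6-joint arm with a two-finger parallel gripper is mounted at the origin on a cart in front of the work surface, level with it; the furniture and walls round the work are solid. World frame = base frame: x ahead of the robot, y to its left, z up, the work surface at z = 0. Lengths are in m, angles in rad, forces in N, time in s.
With the tool pointing down it reaches from about 0.35 to 0.975 m from the base axis. Payload 4.9 kg.
Tool frame: the origin (TCP) lies at the very end of the fingers, on their centre line; the grasp point (between the pads) lies 19 mm behind it; z points along the fingers, y is the line along which they close (so a half turn about z gives the same grasp; the last joint's range is limited). The gripper opens to 85 mm and grips with 20 to 120 N. Pads are 22 mm wide; open, the fingers measure 114 mm over their backs; the gripper's body (76 mm by 85 mm) begins 54 mm behind the grasp point. The pads swing forward as they close: fully open they stand 13 mm farther back than shut.
Start: joints at [1.064, 0.053, 1.613, -0, 1.476, -0.119], TCP at [0.236, 0.579, 0.231] pointing down, gripper open.
Joint ranges: [-3.01, 3.01], [-1.01, 2.22], [0.06, 2.58], [-1.02, 4.17], [0.09, 2.62], [-3.14, 3.14]. Speed limits (rad/s): [2.57, 2.57, 3.14, 3.14, 3.14, 3.14].

### API

Orientations are given as a unit quaternion [w, x, y, z].
In Python, from plant import manip, vision, order gives the robot as it stands.
- The arm moves only by the tool play_rows, never from a script. Its argument "steps" is a list that holds one entry, the list of rows, each a list of 6 numbers: the shift along the tool's x, y, z in mm, then the turn, a rotation vector about the tool's x, y, z in degrees. A call has 1 to 12 rows; each row is the pose to reach, as a shift and turn from the pose commanded when the call began, along the tool's axes at that moment; what a row does not reach only later rows make up. A row lasts 1/12 s, in which the tool goes at most 41.7 mm and 7.16 degrees, less where a joint would pass 70% of its speed; a pose out of reach is approached as far as the arm can. A call with a gripper value outside its range is refused whole. "claw" is the gripper's target within -1 to 1 (fully open at 1, half-way at 0, shut at -1), set as the call begins (left out, the last holds). The fingers move at their own pace and stop on an object; the grip force is fixed at half the most. Time passes only in rows, so rows that repeat a pose let the fingers close. It gives the time, the measured TCP pose, the force, the opening and the grip force at its end, in the units of the state.
- manip.state(): the state, without advancing time (a new reading comes with each control period).
- vision.grab_frame(name): name is "scene" or "side" or "wrist"; returns (picture, depth): 480x640x3 uint8, blue, green, red; 480x640 float32, m along the optical axis (not along the pixel's ray), 0 where there is no reading.
- vision.camera_info(name): a dict with "K" (3x3 intrinsics, pixels), "eye" and "orientation" of the camera in the world; the wrist camera has in their place "T_tool_cam" (4x4, takes a point from camera to tool coordinates, whose origin is the TCP and whose axes are the flange's). Camera axes: x right, y down, z forward; pixel columns grow to the right and rows downward; lengths in m; the calibration is good to about 2 mm. A picture is of the moment at which its call begins: read the wrist's pose just before it. camera_info takes no time and is no camera call.
- order.job_done(): hands the job in; it is judged then, once.
The state is a dict: "time": time; "joint_pos": joint angles; "joint_vel": joint speeds; "joint_efforts": joint torques, N m; "tool_pos": TCP position; "tool_rot": TCP orientation; "contact_force": force on the tool from outside, world axes, zero at the start; "ft_torque": the same for the moment, N m; "gripper_width": opening from 0.0 (shut) to 1.0 (fully open); "grasp_force": force on a finger pad.
Only numpy, scipy, OpenCV 4.12 (cv2) and the standard library are available. Lean on these libraries where they do the work, as an engineer would, in place of code of your own. Each camera call takes 0.05 s, during which the arm holds its last target. There are 200 camera calls.

## Working session

There is one attempt and no reset: what is moved stays moved. The work goes in short steps, Python scripts to look and compute and a tool call to move; the robot and the scene stay as the last step left them, time stands still between calls to the robot, and variables do not carry over. Pictures are saved under pics/ and viewed, at most 10 in all, crops included, and the job is handed in when it is done.

Besides the shell and the picture viewer there is one more tool, called as name([rows], argument=value, ...), one row to a line, values as JSON. play_rows: Moves the arm, as the interface text tells. Its arguments: {"type":"object","properties":{"steps":{"type":"array"},"claw":{"type":"number"}},"required":["steps"]}

```bash
mkdir -p pics; cat > h.py <<'E'
import numpy as np, cv2
from scipy.spatial.transform import Rotation as R
from plant import manip, vision, order
def rot(q): return R.from_quat([q[1],q[2],q[3],q[0]]).as_matrix()
def grab(name):
    s=manip.state(); im,d=vision.grab_frame(name); c=vision.camera_info(name); K=np.array(c["K"])
    if name=="wrist":
        T=np.eye(4);T[:3,:3]=rot(s["tool_rot"]);T[:3,3]=s["tool_pos"];T=T@np.array(c["T_tool_cam"])
    else:
        T=np.eye(4);o=np.array(c["orientation"]);T[:3,:3]=rot(o) if o.size==4 else o;T[:3,3]=c["eye"]
    return im,d,K,T
def cloud(d,K,T):
    v,u=np.mgrid[:d.shape[0],:d.shape[1]]
    p=np.stack([(u-K[0,2])/K[0,0]*d,(v-K[1,2])/K[1,1]*d,d],-1)
    p=p@T[:3,:3].T+T[:3,3]; p[d==0]=np.nan
    return p
E
python3 - <<'E'
from h import *
for n in ["scene","side"]:
    im,d,K,T=grab(n); cv2.imwrite(f"pics/{n}0.png",im); np.savez(f"{n}0.npz",im=im,d=d,K=K,T=T)
    print(n,T.round(3).tolist(),K[0,0])
s=manip.state();print(s)
print(vision.camera_info("wrist")["T_tool_cam"])
E
```

```text
scene [[0.704, -0.385, 0.598, -0.175], [-0.711, -0.389, 0.587, -0.719], [0.007, -0.837, -0.547, 0.749], [0.0, 0.0, 0.0, 1.0]] 618.6225868549437
side [[0.947, -0.192, 0.257, 0.274], [-0.32, -0.614, 0.722, -0.73], [0.019, -0.766, -0.643, 0.758], [0.0, 0.0, 0.0, 1.0]] 517.2474813981719
{'time': 0.1, 'joint_pos': array([ 1.06400381e+00,  5.33132968e-02,  1.61413744e+00, -2.03423431e-05,
        1.47597715e+00, -1.18965844e-01]), 'joint_vel': array([ 8.75684793e-04, -2.46557559e-03, -1.33753157e-03,  8.25793737e-05,
        1.27220763e-03,  1.50317741e-04]), 'joint_efforts': array([ 7.37916016e-04, -3.94902134e+01, -3.71365142e+01, -1.47606884e-04,
        3.83431165e-03, -2.47901147e-05]), 'tool_pos': array([0.23607732, 0.57810533, 0.23018352]), 'tool_rot': array([-2.72808820e-04,  1.92699317e-01,  9.81257424e-01, -8.76184238e-04]), 'contact_force': array([ 0.00964594, -0.11258805,  0.00631982]), 'ft_torque': array([-0.00547416, -0.01316081,  0.00297962]), 'grasp_force': 0.0, 'gripper_width': 0.9935312581268815}
[[-2.26725640e-04 -9.48587975e-01 -3.16513511e-01  8.06640772e-02]
 [ 9.99999857e-01 -3.68145641e-04  3.87006926e-04 -2.73206032e-04]
 [-4.83633185e-04 -3.16513378e-01  9.48587923e-01 -1.43427677e-01]
 [ 0.00000000e+00  0.00000000e+00  0.00000000e+00  1.00000000e+00]]
```

View pics/scene0.png

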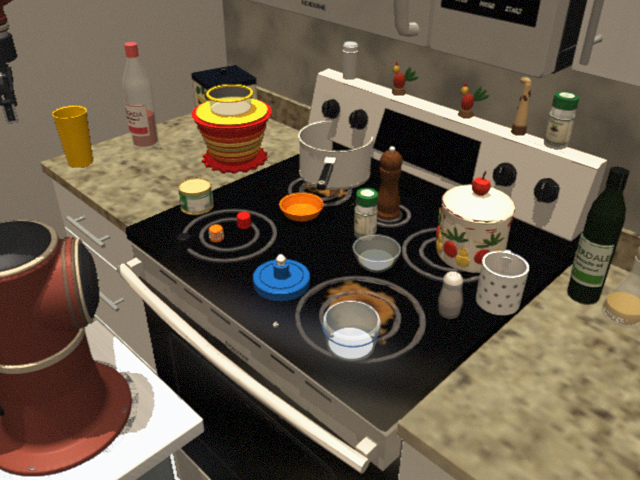

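View pics/side0.png

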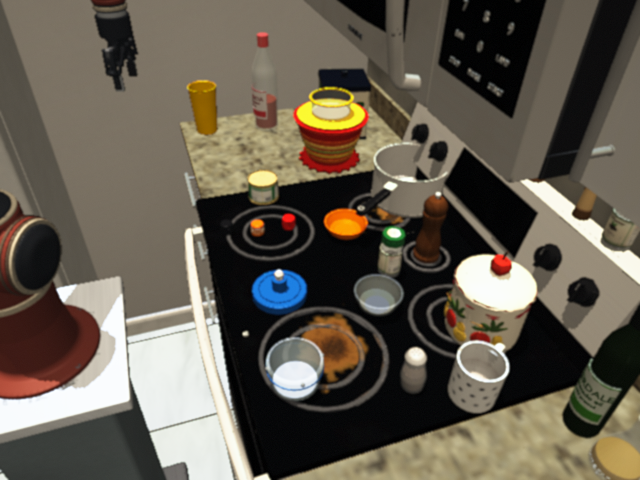

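Scene view: the lid is at (281,278). The clear tub is at (350,328), and its look-alike is the glass bowl at (377,252). For the cap, the candidates are orange (216,233), red (244,220) and the dish (301,207). I choose the orange one at (216,233) and check it in a crop while measuring.

```bash
python3 - <<'E'
from h import *
z=np.load("scene0.npz");im=z["im"]
a=cv2.resize(im[195:260,165:265],(600,390),interpolation=cv2.INTER_CUBIC)
b=cv2.resize(im[250:365,235:395],(600,431),interpolation=cv2.INTER_CUBIC)
cv2.imwrite("pics/crop1.png",cv2.resize(np.vstack([a,b]),(438,600)))
for n in ["scene","side"]:
    z=np.load(n+"0.npz");im=z["im"];p=cloud(z["d"],z["K"],z["T"])
    hsv=cv2.cvtColor(im,cv2.COLOR_BGR2HSV)
    R0=(p[...,0]>.2)&(p[...,0]<1)&(abs(p[...,1])<.6)&(p[...,2]<.15)
    blue=cv2.inRange(hsv,(100,120,60),(125,255,255))>0
    orr=cv2.inRange(hsv,(6,150,120),(16,255,255))>0
    for nm,m in [("blue",blue),("orange",orr)]:
        k,l,st,c=cv2.connectedComponentsWithStats((m&R0).astype(np.uint8))
        for i in range(1,k):
            if st[i,4]>40:
                q=p[(l==i)]; print(n,nm,c[i].round(),st[i,4],np.nanmin(q,0).round(3),np.nanmax(q,0).round(3),np.nanmedian(q,0).round(3))
    # plate top of lid & things by height
    for (v,u) in ([(340,350),(348,350),(305,350),(252,377)] if n=="scene" else [(385,293),(345,295),(296,378)]): print(n,(u,v),p[v,u].round(3))
    table=p[R0&(abs(p[...,2])<.02)];print("table z",np.median(table[:,2]))
E
```

```text
scene blue [281. 280.] 1903 [ 0.398 -0.057 -0.002] [0.532 0.079 0.058] [ 0.443 -0.012  0.021]
scene orange [301. 203.] 657 [ 0.608  0.105 -0.005] [0.75  0.255 0.036] [0.68  0.18  0.024]
scene orange [216. 233.] 130 [ 0.444  0.198 -0.001] [0.502 0.266 0.032] [0.454 0.206 0.02 ]
scene orange [349. 289.] 169 [ 0.499 -0.14  -0.002] [ 0.561 -0.082  0.007] [ 0.54  -0.101  0.001]
scene orange [370. 304.] 436 [ 0.473 -0.211 -0.002] [ 0.555 -0.106  0.006] [ 0.534 -0.167  0.001]
scene (350, 340) [ 0.39  -0.237  0.054]
scene (350, 348) [ 0.388 -0.239  0.039]
scene (350, 305) [ 0.458 -0.175  0.05 ]
scene (377, 252) [ 0.657 -0.071  0.012]
table z -0.0014525080427594816
side blue [279. 292.] 1910 [ 0.4   -0.055 -0.005] [0.518 0.082 0.05 ] [ 0.449 -0.012  0.019]
side orange [345. 220.] 598 [ 0.608  0.095 -0.006] [0.728 0.253 0.095] [0.667 0.184 0.023]
side orange [382. 213.] 65 [ 0.763  0.177 -0.003] [0.785 0.217 0.003] [ 0.774  0.199 -0.001]
side orange [257. 224.] 71 [ 0.446  0.195 -0.004] [0.484 0.265 0.029] [0.462 0.211 0.024]
side orange [335. 323.] 229 [ 0.498 -0.141 -0.005] [ 0.56  -0.083  0.005] [ 0.541 -0.102 -0.001]
side orange [334. 349.] 1014 [ 0.468 -0.226 -0.004] [ 0.555 -0.106  0.005] [ 0.513 -0.172 -0.001]
side (293, 385) [ 0.409 -0.253  0.053]
side (295, 345) [ 0.437 -0.17   0.044]
side (378, 296) [ 0.644 -0.07   0.006]
table z -0.0019308953969836562
```

View pics/crop1.png

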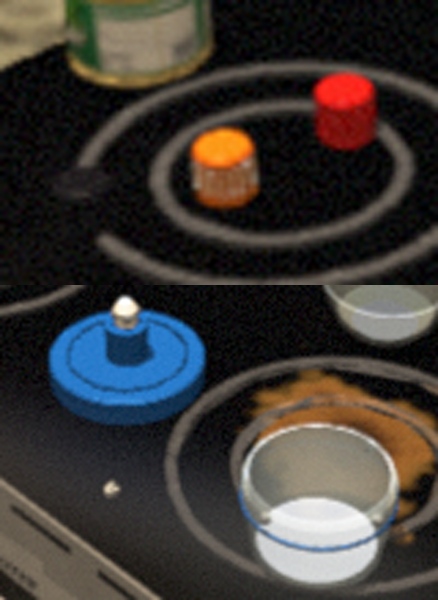

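The crop confirms it: the cap is orange, ribbed and upright, with the red look-alike beside it towards +x. The tub's nubs and rim are visible too. I'll move over the cap first, since it is on the way, and measure it from the wrist.

play_rows([
  [[-30,-23,0,0,0,0],[-60,-46,0,0,0,0],[-91,-70,0,0,0,0],[-122,-94,0,0,0,0],[-154,-118,0,0,0,0],[-186,-142,0,0,0,0],[-218,-167,0,0,0,0],[-250,-192,0,0,0,0],[-280,-215,0,0,0,0],[-310,-238,0,0,0,0],[-335,-257,0,0,0,0],[-347,-267,0,0,0,0]],
], claw=1)

```text
time: 1.1
tool_pos: [0.4577, 0.1971, 0.2308]
tool_rot: [0.0, 0.194, 0.981, -0.001]
contact_force: [0.1, -0.0, 0.2]
gripper_width: 0.997
grasp_force: 0.0
```

```bash
cat >> h.py <<'E'
def comps(p,im,lo,hi,minn=80):
    hsv=cv2.cvtColor(im,cv2.COLOR_BGR2HSV)
    k,l,st,c=cv2.connectedComponentsWithStats(cv2.inRange(hsv,lo,hi))
    return [(c[i],st[i],l==i) for i in range(1,k) if st[i,4]>minn]
def ray(K,T,u,v,z):
    d=T[:3,:3]@np.array([(u-K[0,2])/K[0,0],(v-K[1,2])/K[1,1],1]); return T[:3,3]+d*(z-T[2,3])/d[2]
def top(p,m,zlo,zhi):
    s=m&(p[...,2]>zlo)&(p[...,2]<zhi); v,u=np.nonzero(s); q=p[s]
    (cx,cy),r=cv2.minEnclosingCircle(q[:,:2].astype(np.float32)); return np.median(q,0),(cx,cy,r),len(q)
E
python3 - <<'E'
from h import *
im,d,K,T=grab("wrist");p=cloud(d,K,T);cv2.imwrite("pics/w1.png",im)
print(manip.state()["tool_pos"])
for c,st,m in comps(p,im,(6,150,100),(18,255,255)):
    print(c.round(),st,np.nanmedian(p[m],0).round(4),np.nanmax(p[m][:,2]))
    if np.nanmax(p[m][:,2])<.04 and st[4]<8000:
        try: print(top(p,m,.022,.036))
        except Exception as e: print(e)
E
```

```text
[0.4582891  0.19616321 0.23082438]
[338. 196.] [324 181  32  36 276] [0.4537 0.2158 0.0268] 0.03009215950632721
(array([0.45482542, 0.21716502, 0.02745978]), (0.4609352946281433, 0.21510577201843262, 0.014679543673992157), 211)
[ 42. 353.] [   0  311   90   86 4981] [ 0.5    -0.1579  0.0007] 0.2934344803734158
[101. 358.] [  84  324   40   64 1087] [ 0.5373 -0.0992  0.0007] 0.003282039757765698
(array([nan, nan, nan]), (0.0, 0.0, 0.0), 0)
[633. 350.] [630 326  10  51  99] [0.729  0.4422 0.0226] 0.032160103114849015
(array([0.72491102, 0.44164837, 0.0227964 ]), (0.7300035953521729, 0.44577711820602417, 0.028223861008882523), 70)
[357. 392.] [ 310  349   93   79 3810] [0.6773 0.1499 0.0195] 0.033240170529992785
(array([0.68228595, 0.14911076, 0.02924929]), (0.6582335233688354, 0.15612474083900452, 0.05060172453522682), 1615)
[415. 437.] [395 426  44  28 558] [0.7751 0.1902 0.001 ] 0.0029998806753843144
(array([nan, nan, nan]), (0.0, 0.0, 0.0), 0)
  return _methods._mean(a, axis=axis, dtype=dtype,
  ret = um.true_divide(
```

View pics/w1.png

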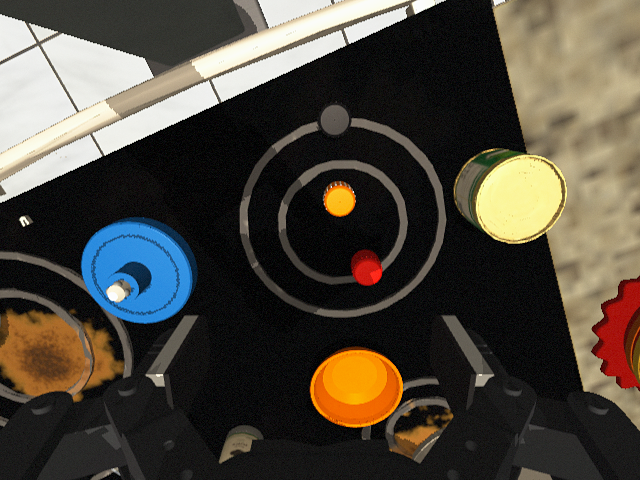

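The wrist view shows the orange cap at (339,199), which works out to (0.461, 0.215). The red one is at (367,268), and the lid is at (138,272) with its stud tip at (117,291). On to the lid.

play_rows([
  [[-12,-30,0,0,0,0],[-26,-64,0,0,0,0],[-41,-100,0,0,0,0],[-55,-136,0,0,0,0],[-68,-167,0,0,0,0],[-74,-181,0,0,0,0],[-74,-181,0,0,0,0]],
])

```text
time: 1.73
tool_pos: [0.4563, 0.0024, 0.2309]
tool_rot: [-0.0, 0.195, 0.981, -0.0]
contact_force: [-0.3, 0.3, 0.1]
gripper_width: 1.0
grasp_force: 0.0
```

```bash
python3 - <<'E'
from h import *
im,d,K,T=grab("wrist");p=cloud(d,K,T);cv2.imwrite("pics/w2.png",im);np.savez("w2.npz",im=im,d=d,K=K,T=T)
s=manip.state();print(s["tool_pos"],s["tool_rot"])
for c,st,m in comps(p,im,(100,120,50),(125,255,255)):
    print(c.round(),st,np.nanmedian(p[m],0).round(4))
    if st[4]>2000: print("plate",top(p,m,.016,.024)); print("turret",top(p,m,.04,.056))
# rim of tub: points z .055-.066 in region
R0=(p[...,2]>.05)&(p[...,2]<.068)&(p[...,0]>.33)&(p[...,0]<.5)&(p[...,1]<-.12)&(p[...,1]>-.3)
q=p[R0];print(len(q))
if len(q)>20: print(np.percentile(q,[2,50,98],axis=0).round(3))
E
```

```text
[0.45638889 0.00394104 0.23092655] [-3.44273171e-04  1.94062805e-01  9.80989023e-01  2.16153969e-04]
[318. 199.] [  259   142   118   117 10307] [0.4498 0.0033 0.0207]
plate (array([0.44978208, 0.0034224 , 0.02066322]), (0.45568129420280457, 0.0010643746936693788, 0.05528714880347252), 9478)
turret (array([0.45003696, 0.00344532, 0.04868245]), (0.45544737577438354, 0.0010689039481803775, 0.015370252542197704), 566)
[118. 241.] [ 63 212  86  88 294] [ 0.409  -0.1736  0.0433]
2889
[[ 0.378 -0.253  0.05 ]
 [ 0.421 -0.205  0.058]
 [ 0.47  -0.161  0.061]]
```

View pics/w2.png

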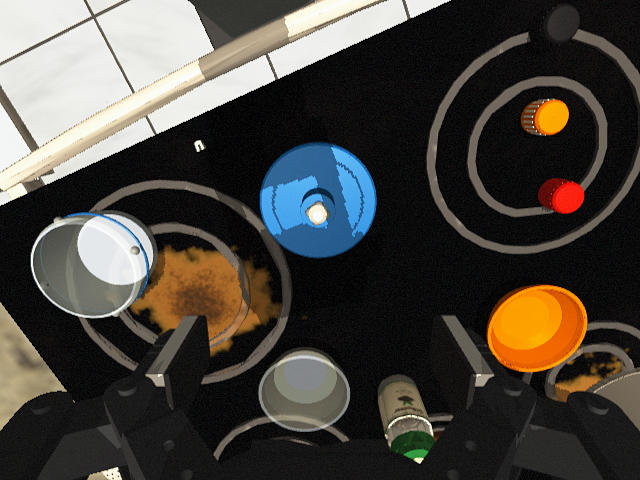

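The wrist view shows the lid centred at about (318,199), with the turret at (0.4555, 0.001). The tub's rim is centred at about (90,265), near (0.424, -0.207). I'll take a quick look from above the tub for a precise rim centre.

play_rows([
  [[-8,-32,0,0,0,0],[-17,-70,0,0,0,0],[-26,-108,0,0,0,0],[-36,-146,0,0,0,0],[-45,-180,0,0,0,0],[-52,-206,0,0,0,0],[-52,-206,0,0,0,0],[-52,-206,0,0,0,0]],
])

```text
time: 2.45
tool_pos: [0.4271, -0.2053, 0.2309]
tool_rot: [-0.0, 0.193, 0.981, 0.001]
contact_force: [-0.4, 0.2, -0.6]
gripper_width: 0.997
grasp_force: 0.0
```

```bash
python3 - <<'E'
from h import *
from scipy.optimize import least_squares
im,d,K,T=grab("wrist");p=cloud(d,K,T);cv2.imwrite("pics/w3.png",im[100:400,150:500].repeat(2,0).repeat(2,1)[:600,:800]);np.savez("w3.npz",im=im,d=d,K=K,T=T)
s=manip.state();print(s["tool_pos"],s["tool_rot"])
m=(p[...,2]>.056)&(p[...,2]<.066)&(np.hypot(p[...,0]-.424,p[...,1]+.207)<.06)
q=p[m][:,:2];print(len(q),np.median(p[m][:,2]))
f=least_squares(lambda a:np.hypot(q[:,0]-a[0],q[:,1]-a[1])-a[2],[.424,-.207,.045],loss="soft_l1",f_scale=.001);print(f.x,np.abs(f.fun).mean(),cv2.minEnclosingCircle(q.astype(np.float32)))
print([ (K@ (np.linalg.inv(T)@[f.x[0]+.0455*np.cos(t),f.x[1]+.0455*np.sin(t),.06,1])[:3]).tolist() for t in []])
o=im.copy()
for t in np.arange(0,6.28,.1):
    c=K@(np.linalg.inv(T)@[f.x[0]+.0455*np.cos(t),f.x[1]+.0455*np.sin(t),.06,1])[:3];cv2.circle(o,(int(round(c[0]/c[2])),int(round(c[1]/c[2]))),0,(0,0,255),-1)
cv2.imwrite("pics/w3o.png",cv2.resize(o[120:280,210:430],(770,560),interpolation=cv2.INTER_NEAREST))
E
```

```text
[ 0.42723428 -0.20453206  0.23093568] [-3.29608691e-04  1.92320139e-01  9.81331987e-01  6.21649928e-04]
1733 0.05978700038392509
[ 0.42426146 -0.20862383  0.04499918] 0.0010701715686329512 ((0.42475828528404236, -0.20858128368854523), 0.04989394173026085)
[]
```

View pics/w3o.png

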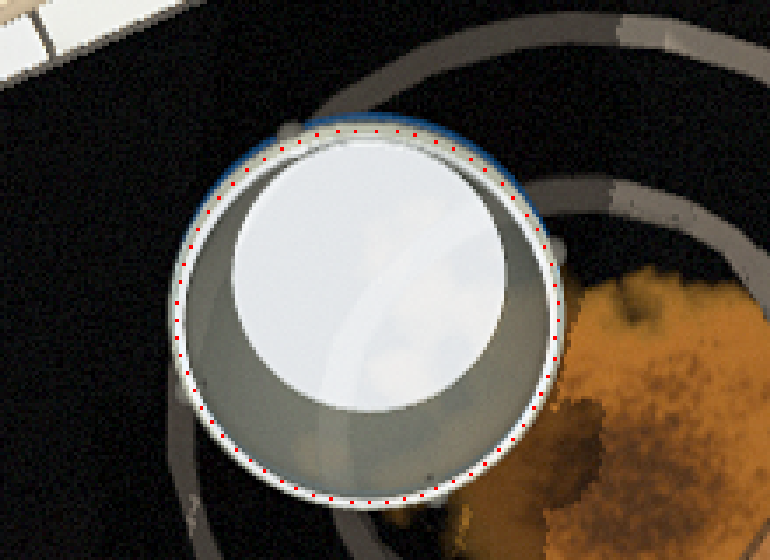

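The overlay fits the rim exactly, so the rim is at (0.4243, -0.2086). Back to the lid, then down to its turret.

play_rows([
  [[8,30,0,0,0,0],[17,66,10,0,0,0],[26,102,30,0,0,0],[36,138,60,0,0,0],[44,170,90,0,0,0],[51,196,110,0,0,0],[51.4,201,120,0,0,0],[51.4,201,130,0,0,0],[51.4,201,130,0,0,0],[51.4,201,130,0,0,0]],
])

```text
time: 3.33
tool_pos: [0.4554, -0.0002, 0.1016]
tool_rot: [0.0, 0.192, 0.981, -0.0]
contact_force: [0.2, -0.3, 0.9]
gripper_width: 1.001
grasp_force: 0.0
```

```bash
python3 - <<'E'
from h import *
im,d,K,T=grab("wrist");p=cloud(d,K,T)
s=manip.state();print(s["tool_pos"],s["tool_rot"])
for c,st,m in comps(p,im,(100,120,50),(125,255,255)):
    if st[4]>2000: print(st,"plate",top(p,m,.016,.024)); print("turret",top(p,m,.04,.056))
    print((rot(s["tool_rot"]).T@(np.array([.4555,.001,.024])-s["tool_pos"])*1000).round(1))
E
```

```text
[ 0.45611484 -0.00073484  0.10251487] [ 9.45594051e-04  1.92913154e-01  9.81215377e-01 -7.33495224e-05]
[  232   156   178   171 22642] plate (array([0.44680101, 0.00485501, 0.02070991]), (0.45554041862487793, 0.000447585218353197, 0.055373962968587875), 20502)
turret (array([0.44844465, 0.00445484, 0.04862131]), (0.4550553560256958, 0.0007610630127601326, 0.015314958058297634), 1359)
[ 1.4  1.4 78.5]
[ 1.4  1.4 78.5]
```

play_rows([
  [[1,1,20,0,0,0],[1,1,45,0,0,0],[1,1,65,0,0,0],[1,1,75,0,0,0],[1,1,77.5,0,0,0],[1,1,77.5,0,0,0],[1,1,77.5,0,0,0]],
])

```text
time: 3.97
tool_pos: [0.4562, 0.0005, 0.0254]
tool_rot: [0.001, 0.193, 0.981, 0.0]
contact_force: [0.2, 0.5, 0.2]
gripper_width: 1.006
grasp_force: 0.0
```

play_rows([
  [[0,0,0,0,0,0],[0,0,0,0,0,0],[0,0,0,0,0,0],[0,0,0,0,0,0],[0,0,0,0,0,0],[0,0,0,0,0,0],[0,0,0,0,0,0],[0,0,0,0,0,0],[0,0,0,0,0,0],[0,0,0,0,0,0]],
], claw=-1)

```text
time: 4.8
tool_pos: [0.4554, 0.001, 0.0245]
tool_rot: [0.001, 0.193, 0.981, 0.0]
contact_force: [-1.1, 0.2, 6.5]
gripper_width: 0.33
grasp_force: 59.5
```

play_rows([
  [[0,0,-15,0,0,0],[0,0,-40,0,0,0],[0,0,-65,0,0,0],[-2,-10,-85,0,0,0],[-8,-32,-95,0,0,0],[-16,-66,-95,0,0,0],[-24,-100,-95,0,0,0],[-33,-135,-95,0,0,0],[-41,-168,-95,0,0,0],[-48,-195,-95,0,0,0],[-50.6,-205.5,-95,0,0,0],[-50.6,-205.5,-95,0,0,0]],
])

```text
time: 5.8
tool_pos: [0.423, -0.2097, 0.118]
tool_rot: [-0.001, 0.194, 0.981, 0.0]
contact_force: [-0.6, 0.5, -1.0]
gripper_width: 0.33
grasp_force: 59.5
```

play_rows([
  [[0,0,0,0,0,0],[0,0,0,0,0,0]],
])

```text
time: 5.97
tool_pos: [0.4237, -0.2069, 0.1181]
tool_rot: [-0.001, 0.192, 0.981, 0.001]
contact_force: [0.7, 0.3, -1.4]
gripper_width: 0.334
grasp_force: 59.5
```

```bash
python3 - <<'E'
from h import *
im,d,K,T=grab("wrist");p=cloud(d,K,T);cv2.imwrite("pics/w4.png",im)
s=manip.state();print(s)
for c,st,m in comps(p,im,(100,120,50),(125,255,255)):
    if st[4]>2000:
        q=p[m&(p[...,2]>.105)&(p[...,2]<.13)]; print(st,len(q),np.median(q,0))
        A=np.c_[q[:,:2],np.ones(len(q))];w=np.linalg.lstsq(A,q[:,2],rcond=None)[0]
        for _ in range(5):
            g=abs(A@w-q[:,2])<.0015; w=np.linalg.lstsq(A[g],q[g,2],rcond=None)[0]
        print("slope",w,g.sum(),cv2.minEnclosingCircle(q[g][:,:2].astype(np.float32)), w@[.4243,-.2086,1])
E
```

```text
{'time': 6.0167, 'joint_pos': array([-6.12207125e-01, -2.26635972e-01,  2.06895854e+00,  4.53214801e-04,
        1.30054111e+00, -1.79692507e+00]), 'joint_vel': array([ 0.00579292, -0.00315344, -0.00178087, -0.00288754, -0.0026327 ,
       -0.00171813]), 'joint_efforts': array([-4.47100187e-01, -2.54065007e+01, -3.56484604e+01, -1.45691482e-02,
       -1.99604525e-03,  3.92058806e-03]), 'tool_pos': array([ 0.42384798, -0.20681405,  0.11822602]), 'tool_rot': array([-4.91627019e-04,  1.91901986e-01,  9.81413866e-01,  4.58094348e-04]), 'contact_force': array([ 0.01663765,  0.59393536, -2.04627645]), 'ft_torque': array([ 0.03290479, -0.01148029,  0.04331718]), 'grasp_force': 59.47418689727783, 'gripper_width': 0.32766894736281027}
[  192   176   255   238 35826] 31704 [ 0.40432218 -0.1984956   0.1143088 ]
slope [-0.0001865   0.00198024  0.11477947] 29336 ((0.42378655076026917, -0.2071521282196045), 0.05484887212514877) 0.11428725607845579
```

View pics/w4.png

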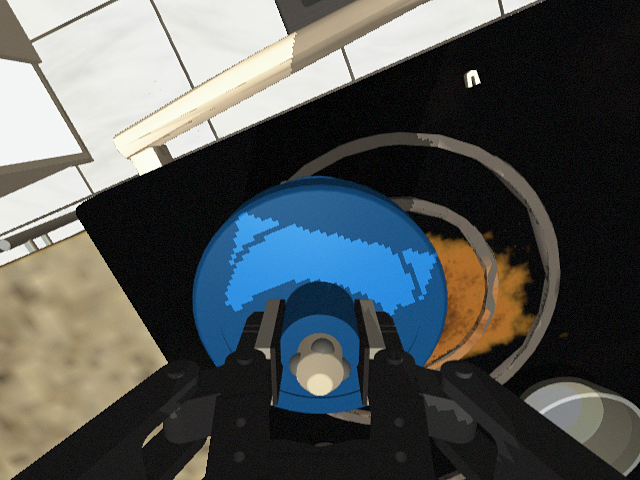

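The lid is held level, centred at (0.4238, -0.2072), which is 1.5 mm off the rim axis. I'll correct that and lower it.

play_rows([
  [[-1,-1,8,0,0,0],[-1,-1,16,0,0,0],[-1,-1,24,0,0,0],[-1,-1,30,0,0,0],[-1,-1,34,0,0,0],[-1,-1,37,0,0,0],[-1,-1,39,0,0,0],[-1,-1,39,0,0,0]],
])

```text
time: 6.68
tool_pos: [0.4246, -0.2095, 0.0797]
tool_rot: [0.0, 0.193, 0.981, 0.0]
contact_force: [0.7, 0.3, -1.4]
gripper_width: 0.33
grasp_force: 59.7
```

play_rows([
  [[0,0,2,0,0,0],[0,0,4,0,0,0],[0,0,5,0,0,0],[0,0,6,0,0,0],[0,0,7,0,0,0],[0,0,8,0,0,0],[0,0,9,0,0,0],[0,0,10,0,0,0],[0,0,11,0,0,0],[0,0,11,0,0,0]],
])

```text
time: 7.52
tool_pos: [0.4244, -0.2097, 0.0685]
tool_rot: [-0.0, 0.193, 0.981, -0.0]
contact_force: [0.5, -0.4, -0.8]
gripper_width: 0.329
grasp_force: 60.1
```

play_rows([
  [[0,0,1,0,0,0],[0,0,2,0,0,0],[0,0,3,0,0,0],[0,0,3,0,0,0],[0,0,3,0,0,0]],
])

```text
time: 7.93
tool_pos: [0.4245, -0.2098, 0.0683]
tool_rot: [-0.001, 0.193, 0.981, 0.0]
contact_force: [-7.9, 4.3, 17.4]
gripper_width: 0.325
grasp_force: 61.9
```

It stops stiffly at 17 N, so the lid looks home. I'll unload, release, rise and check.

play_rows([
  [[0,0,-2.5,0,0,0],[0,0,-2.5,0,0,0],[0,0,-2.5,0,0,0],[0,0,-2.5,0,0,0],[0,0,-2.5,0,0,0],[0,0,-2.5,0,0,0],[0,0,-2.5,0,0,0],[0,0,-2.5,0,0,0]],
], claw=1)

```text
time: 8.6
tool_pos: [0.4244, -0.2095, 0.0682]
tool_rot: [-0.0, 0.193, 0.981, 0.0]
contact_force: [0.0, -0.4, -0.5]
gripper_width: 0.997
grasp_force: 0.0
```

play_rows([
  [[0,0,-15,0,0,0],[0,0,-40,0,0,0],[0,0,-70,0,0,0],[0,0,-100,0,0,0],[0,0,-120,0,0,0],[0,0,-120,0,0,0],[0,0,-120,0,0,0]],
])

```text
time: 9.18
tool_pos: [0.4252, -0.2101, 0.1898]
tool_rot: [0.001, 0.193, 0.981, -0.001]
contact_force: [-0.3, -0.7, -1.0]
gripper_width: 0.999
grasp_force: 0.0
```

```bash
cat >> h.py <<'E'
def lidpose(h):
    im,d,K,T=grab("wrist");p=cloud(d,K,T)
    s=manip.state();print(s["tool_pos"],s["tool_rot"])
    for c,st,m in comps(p,im,(100,120,50),(125,255,255)):
      if st[4]>2000:
        q=p[m&(abs(p[...,2]-h)<.012)]
        A=np.c_[q[:,:2],np.ones(len(q))];w=np.linalg.lstsq(A,q[:,2],rcond=None)[0]
        for _ in range(5):
            g=abs(A@w-q[:,2])<.0015; w=np.linalg.lstsq(A[g],q[g,2],rcond=None)[0]
        print("slope",w,g.sum(),cv2.minEnclosingCircle(q[g][:,:2].astype(np.float32)),"z",np.median(q[g][:,2]),"turret",top(p,m,h+.022,h+.034))
E
python3 - <<'E'
from h import *
lidpose(.064)
E
```

```text
[ 0.42432926 -0.20948443  0.18793452] [-7.55779403e-05  1.92663627e-01  9.81264857e-01  3.07262892e-05]
slope [0.00117827 0.00025999 0.06424463] 14520 ((0.4248185157775879, -0.21007287502288818), 0.05475163459777832) z 0.064688972874971 turret (array([ 0.41895044, -0.20713941,  0.09261815]), (0.4248887300491333, -0.21019302308559418, 0.015491628088057041), 943)
```

The lid is home: level, plate top at 0.0647 and centred at (0.4249, -0.2102). Next, the cap.

play_rows([
  [[9,30,0,0,0,0],[21,66,0,0,0,0],[33,104,0,0,0,0],[45,142,0,0,0,0],[57,180,0,0,0,0],[68,218,0,0,0,0],[80,256,10,0,0,0],[91,294,20,0,0,0],[103,332,30,0,0,0],[115,368,38,0,0,0],[123,395,50,0,0,0],[126.5,407,58,0,0,0]],
])

```text
time: 10.23
tool_pos: [0.4591, 0.2177, 0.1268]
tool_rot: [-0.002, 0.191, 0.982, -0.001]
contact_force: [-1.0, -0.1, -0.5]
gripper_width: 0.997
grasp_force: 0.0
```

play_rows([
  [[0,0,10,0,0,0],[0,0,20,0,0,0],[0,0,20,0,0,0],[0,0,20,0,0,0]],
])

```text
time: 10.57
tool_pos: [0.4603, 0.2137, 0.1087]
tool_rot: [-0.001, 0.193, 0.981, -0.001]
contact_force: [-0.4, -0.5, 1.0]
gripper_width: 1.0
grasp_force: 0.0
```

```bash
python3 - <<'E'
from h import *
im,d,K,T=grab("wrist");p=cloud(d,K,T);cv2.imwrite("pics/w5.png",im)
s=manip.state();print(s["tool_pos"],s["tool_rot"])
for lo,hi in [((6,150,100),(18,255,255)),((0,150,100),(4,255,255))]:
  for c,st,m in comps(p,im,lo,hi):
    if np.nanmax(p[m][:,2])<.04 and st[4]<8000:
        t=top(p,m,.0255,.032);print(c.round(),st,t)
        if t[2]>80: print((rot(s["tool_rot"]).T@(np.array([t[1][0],t[1][1],.005])-s["tool_pos"])*1000).round(1))
E
```

```text
[0.46104192 0.21387739 0.10977372] [-4.39352528e-04  1.93492581e-01  9.81101585e-01 -3.27464439e-04]
[323. 248.] [ 300  218   46   54 1722] (array([0.46000725, 0.21542206, 0.02860832]), (0.4610801935195923, 0.2151344269514084, 0.014617454260587692), 1570)
[  0.4   1.3 104.8]
[364. 348.] [ 342  329   44   38 1252] (array([0.53498416, 0.21472868, 0.02860697]), (0.5360810160636902, 0.21466495096683502, 0.014585808850824833), 1192)
[-69.2  29.3 104.7]
```

play_rows([
  [[0.4,1.3,25,0,0,0],[0.4,1.3,55,0,0,0],[0.4,1.3,80,0,0,0],[0.4,1.3,95,0,0,0],[0.4,1.3,101,0,0,0],[0.4,1.3,103.5,0,0,0],[0.4,1.3,103.5,0,0,0],[0.4,1.3,103.5,0,0,0]],
])

```text
time: 11.28
tool_pos: [0.4628, 0.2165, 0.0084]
tool_rot: [0.001, 0.193, 0.981, 0.001]
contact_force: [-0.5, 1.7, 0.7]
gripper_width: 1.004
grasp_force: 0.0
```

play_rows([
  [[0,0,0,0,0,0],[0,0,0,0,0,0],[0,0,0,0,0,0],[0,0,0,0,0,0],[0,0,0,0,0,0],[0,0,0,0,0,0],[0,0,0,0,0,0],[0,0,0,0,0,0],[0,0,0,0,0,0],[0,0,0,0,0,0]],
], claw=-1)

```text
time: 12.12
tool_pos: [0.462, 0.2166, 0.0074]
tool_rot: [0.0, 0.193, 0.981, 0.0]
contact_force: [-0.4, -0.3, 5.9]
gripper_width: 0.318
grasp_force: 59.3
```

play_rows([
  [[0,0,-20,0,0,0],[0,0,-50,0,0,0],[0,-5,-85,0,0,0],[-7,-25,-110,0,0,0],[-18,-55,-130,0,0,0],[-28,-90,-140,0,0,0],[-39,-126,-140,0,0,0],[-51,-163,-140,0,0,0],[-62,-200,-140,0,0,0],[-73,-236,-140,0,0,0],[-84,-272,-140,0,0,0],[-95,-308,-140,0,0,0]],
])

```text
time: 13.12
tool_pos: [0.4318, -0.1062, 0.146]
tool_rot: [-0.0, 0.193, 0.981, 0.0]
contact_force: [0.5, -0.2, -0.7]
gripper_width: 0.316
grasp_force: 59.1
```

play_rows([
  [[-10,-34,0,0,0,0],[-20,-66,0,0,0,0],[-28,-90,0,0,0,0],[-32,-101,0,0,0,0],[-32,-101,0,0,0,0],[-32,-101,0,0,0,0],[-32,-101,0,0,0,0]],
])

```text
time: 13.7
tool_pos: [0.4241, -0.2091, 0.1462]
tool_rot: [-0.0, 0.192, 0.981, 0.001]
contact_force: [0.1, 0.1, -0.6]
gripper_width: 0.314
grasp_force: 59.1
```

```bash
python3 - <<'E'
from h import *
im,d,K,T=grab("wrist");p=cloud(d,K,T);cv2.imwrite("pics/w6.png",im)
s=manip.state();print(s["tool_pos"],s["tool_rot"],s["contact_force"])
for c,st,m in comps(p,im,(6,150,100),(18,255,255)):
    q=p[m]; 
    if np.nanmedian(q[:,2])>.1:
        print(c,st,np.nanmax(q,0)); zt=np.nanpercentile(q[:,2],80)
        g=m&(abs(p[...,2]-zt)<.004); q=p[g]; A=np.c_[q[:,:2],np.ones(len(q))]
        print(np.median(q,0),len(q),cv2.minEnclosingCircle(q[:,:2].astype(np.float32)),np.linalg.lstsq(A,q[:,2],rcond=None)[0])
E
```

```text
[ 0.4242678  -0.20889988  0.14635347] [-3.66723816e-04  1.91897044e-01  9.81414917e-01  3.87792670e-04] [-0.96928288  0.51009274  0.33445102]
[319.05368993 332.28353107] [ 283  280   73   95 4973] [ 0.55705373 -0.19492203  0.16949039]
[ 0.42214376 -0.20854472  0.16733463] 4063 ((0.4240870773792267, -0.20928451418876648), 0.014789250679314137) [ 0.04418406 -0.01460219  0.14546466]
```

View pics/w6.png

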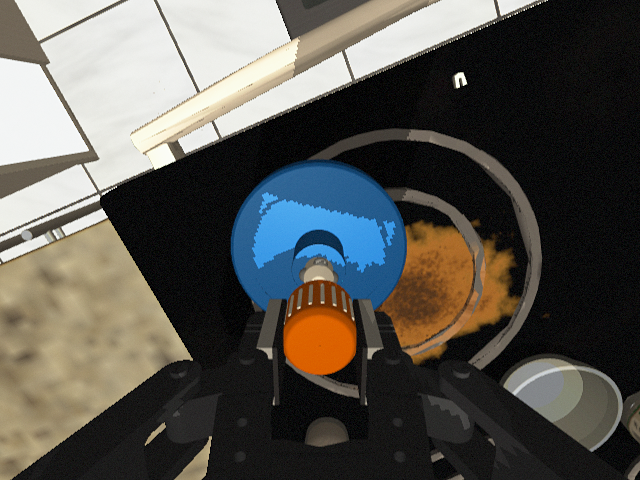

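The cap is held upright between the pads at (319,330), within about 1.2 mm of the lid axis. Correcting and lowering it over the stud.

play_rows([
  [[-1,-0.5,6,0,0,0],[-1,-0.5,14,0,0,0],[-1,-0.5,22,0,0,0],[-1,-0.5,27,0,0,0],[-1,-0.5,30,0,0,0],[-1,-0.5,32,0,0,0],[-1,-0.5,34,0,0,0],[-1,-0.5,34,0,0,0]],
])

```text
time: 14.42
tool_pos: [0.4249, -0.2111, 0.1125]
tool_rot: [-0.0, 0.193, 0.981, 0.0]
contact_force: [-0.0, 0.3, -0.0]
gripper_width: 0.312
grasp_force: 59.1
```

play_rows([
  [[0,0,1,0,0,0],[0,0,2,0,0,0],[0,0,3,0,0,0],[0,0,4,0,0,0],[0,0,5,0,0,0],[0,0,6,0,0,0],[0,0,7,0,0,0]],
])

```text
time: 15.0
tool_pos: [0.4258, -0.2111, 0.1081]
tool_rot: [0.0, 0.193, 0.981, 0.0]
contact_force: [-3.2, 5.4, 10.0]
gripper_width: 0.316
grasp_force: 60.2
```

play_rows([
  [[0,0,1,0,0,0],[0,0,2,0,0,0],[0,0,3,0,0,0],[0,0,4,0,0,0],[0,0,5,0,0,0],[0,0,5.5,0,0,0],[0,0,5.5,0,0,0]],
])

```text
time: 15.58
tool_pos: [0.4248, -0.2111, 0.1]
tool_rot: [-0.0, 0.193, 0.981, 0.0]
contact_force: [0.2, 1.3, -0.9]
gripper_width: 0.313
grasp_force: 59.6
```

It clicked, with the force dropping at TCP 0.100. Now press and hold.

play_rows([
  [[0,0,1,0,0,0],[0,0,2,0,0,0],[0,0,3,0,0,0],[0,0,3,0,0,0],[0,0,3,0,0,0],[0,0,3,0,0,0]],
])

```text
time: 16.08
tool_pos: [0.4253, -0.2113, 0.0993]
tool_rot: [-0.0, 0.193, 0.981, -0.0]
contact_force: [-5.1, 3.5, 11.7]
gripper_width: 0.317
grasp_force: 60.8
```

play_rows([
  [[0,0,1,0,0,0],[0,0,1,0,0,0],[0,0,1,0,0,0],[0,0,1,0,0,0],[0,0,1,0,0,0],[0,0,1,0,0,0],[0,0,1,0,0,0],[0,0,1,0,0,0],[0,0,1,0,0,0],[0,0,1,0,0,0],[0,0,1,0,0,0],[0,0,1,0,0,0]],
])

```text
time: 17.08
tool_pos: [0.4256, -0.2115, 0.0993]
tool_rot: [0.0, 0.193, 0.981, -0.0]
contact_force: [-6.5, 3.9, 14.5]
gripper_width: 0.316
grasp_force: 61.2
```

```bash
python3 - <<'E'
from h import *
im,d,K,T=grab("wrist");p=cloud(d,K,T)
s=manip.state();print(s["tool_pos"],s["contact_force"])
for c,st,m in comps(p,im,(6,150,100),(18,255,255)):
    q=p[m]
    if np.nanmedian(q[:,2])>.08:
        g=m&(p[...,2]>np.nanpercentile(q[:,2],60)-.002); q=p[g]
        print("cap top",np.median(q,0),cv2.minEnclosingCircle(q[:,:2].astype(np.float32)))
lidpose(.064)
E
```

```text
[ 0.42557366 -0.2114719   0.09928869] [-6.18200354  3.25931169 15.45610887]
cap top [ 0.42412829 -0.21118913  0.12059108] ((0.4248984754085541, -0.2113916128873825), 0.014501574449241161)
[ 0.42558601 -0.2114907   0.09929854] [ 8.50462104e-05  1.92556432e-01  9.81285887e-01 -1.47726183e-04]
slope [-0.00366851  0.00319839  0.06691384] 22218 ((0.4247921109199524, -0.21029877662658691), 0.054675906896591187) z 0.06476176592766197 turret (array([ 0.41328812, -0.20336401,  0.09153743]), (0.4214456081390381, -0.208998441696167, 0.014456517994403839), 630)
```

play_rows([
  [[0,0,0,0,0,0],[0,0,0,0,0,0],[0,0,0,0,0,0],[0,0,0,0,0,0],[0,0,0,0,0,0],[0,0,0,0,0,0]],
])

```text
time: 17.68
tool_pos: [0.4256, -0.2115, 0.0993]
tool_rot: [0.0, 0.193, 0.981, -0.0]
contact_force: [-6.7, 3.9, 15.7]
gripper_width: 0.316
grasp_force: 61.2
```

```bash
python3 -c "
from plant import manip,order
print(manip.state()['contact_force']);print(order.job_done())"
```

```text
[-6.69482867  3.93266929 15.65613973]
the job is handed in; nothing more can be done
None
```

I handed the job in at about 17.7 s: by my measurements the lid is snapped home and level, and the orange cap has clicked home on the stud and is still held pressed with about 15 N; the judge's verdict was not shown.

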